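# Level a counter shelf under hand pressure

## Task

Lay the spirit level flat on the low shelf, front to back on the clear half beside the knob, and let go of it. Then turn the knob of the shelf's front foot until the bubble sits centred between its two marks while the level is pressed firmly down onto the shelf (the shelf's front gives a little under the hand, and it must be level when it is fully pressed down). Finish while still pressing down on the level with the bubble centred: do not let go at the end, and leave the jars, the mill and the shaker alone.

Things in the scene. Friction and masses are not known exactly. Their poses are not given: they have to be found in the camera images.
- level_mid (a point): Loose spirit level, aluminium bar 180 x 30 x 36 mm high, black end caps, 250 g, both ends alike; this is its centre, half-way up; x along its length, z out of its top. Starts upright on the worktop left of the shelf. The vial lies in the top of the middle 70 mm between 3 mm cheeks (grip across the width anywhere); the end blocks, 63 mm from the middle, have flat tops to press on.
- bubble_mid (a point): Centre of the white bubble (12 mm long) in the level's vial, 13 mm above level_mid when centred. It runs towards the higher end of the level, 0.45 mm per mrad of slope, and takes about 1 s to settle. Two thin black marks stand across the vial 9.5 mm either side of the middle.
- bubble (a joint): How far the bubble stands from the middle of the vial, m, positive along the level's own x axis; 0 = centred, ends of the vial at +-0.027.
- deck_mid (a point): Centre of the top of the shelf's plywood deck (240 mm front to back, 200 wide, 15 thick; top 57 mm above the worktop when level). x points to the shelf's back, y to its left, z up. Hinged along the back edge, 110 mm behind this point; carried at the front by the screw foot. Starts sloping down to the front by 0.008 to 0.035 rad.
- level_place (a point): The middle of the clear strip on the deck's top face, 55 mm left of deck_mid, where the level fits front to back (its length along the deck's x). Axes as for deck_mid.
- knob_grip (a point): Round fluted black knob on top of the front foot's screw, 36 mm diameter, 28 mm high; this point is on its vertical axis, 16 mm above its underside and 96 mm above the worktop. About 25 mm of free height (20 to 33) between its underside and the deck. Turns stiffly (0.15 N m), stays where it is left, neither rises nor sinks.
- knob (a joint): Angle of the knob, rad, positive clockwise seen from above, range -1.5 to 5; starts within 0.3 of 0. Clockwise lifts the front of the deck 0.015 rad per rad, so the bubble of a level lying front to back moves 6.75 mm to the front per rad. The right angle differs each time (1.4 to 3): find it from the bubble.
- buffer (a joint): How far the deck's sprung front buffer is pressed down, rad: 0 unloaded, 0.010 fully down on its stop. About 6 N on the middle of the level or 4 N on its front end takes it fully down (far more on its back end); the front sinks by 0.010 rad, which shifts the bubble 4.5 mm to the back. Springs up when let go. 8 to 12 N is a good press.
- pepper_mill_mid (a point): Dark brown wooden pepper mill, 58 mm wide, 160 mm high, at the back; bystander. Point at half height.
- honey_jar_mid (a point): Jar of honey with a lid, 60 mm wide, 86 mm high, at the back; bystander. Point at half height.
- salt_shaker_mid (a point): Small salt shaker, 44 mm wide, 90 mm high, behind the level's starting place; bystander. Point at half height.

How it is judged:
By the outcome, as a careful person would: the job done as asked, in the order asked, and still so for the second after the job is handed in, while the arm keeps its last pose, push and grip.
It also fails if it takes over 72 s, if anything falls off the work surface, if the arm or the gripper's body presses on something with over 40 N, if the wrist force passes 120 N, or if a joint passes its speed limit or range.

## Robot

A 6-joint arm with a two-finger parallel gripper is mounted at the origin on a cart in front of the work surface, level with it; the furniture and walls round the work are solid. World frame = base frame: x ahead of the robot, y to its left, z up, the work surface at z = 0. Lengths are in m, angles in rad, forces in N, time in s.
With the tool pointing down it reaches from about 0.35 to 0.8 m from the base axis. Payload 7.3 kg.
Tool frame: the origin (TCP) lies at the very end of the fingers, on their centre line; the grasp point (between the pads) lies 19 mm behind it; x points along the fingers, y is the direction in which the jaws open and shut, and the axes are right-handed (so a half turn about x gives the same grasp; the last joint's range is limited). The gripper opens to 85 mm and grips with 20 to 120 N. Pads are 22 mm wide; open, the fingers measure 114 mm over their backs; the gripper's body (76 mm by 85 mm) begins 54 mm behind the grasp point. The pads swing forward as they close: fully open they stand 13 mm farther back than shut.
Start: joints at [0.991, 0.342, 1.524, -0, 1.275, -0.146], TCP at [0.221, 0.476, 0.231] pointing down, gripper open.
Joint ranges: [-2.53, 2.53], [-0.77, 2.02], [0.04, 2.7], [-1, 4.14], [0.28, 2.66], [-3.11, 3.11]. Speed limits (rad/s): [2.57, 2.57, 3.14, 3.14, 3.14, 3.14].

## Interface

Orientations are given as a unit quaternion [w, x, y, z].
In Python, from cell import ctrl, telemetry, imaging, job_done gives the robot as it stands. Calls block until the motion is done:
- ctrl.move_ptp(position, orientation): joint-space move of the TCP to a pose.
- ctrl.move_linear(position, attitude=None, rate=0.15): straight line of the TCP; attitude=None keeps the orientation; rate is the mean speed in m/s.
- ctrl.move_joints(angles): joint-space move.
- ctrl.set_gripper(opening, grip_force=None): finger opening in m; grip_force is the grip in N (None keeps the last); returns when the fingers have stopped.
- ctrl.pause(seconds).
- ctrl.solve_ik(position, orientation): joint angles nearest the present ones, or None.
- telemetry.observe(): the state.
- imaging.camera(name): name is "scene" or "top" or "wrist"; returns a dict with "img" (420x560x3 uint8, red, green, blue), "fx", "fy", "cx", "cy" (pixels), "R" (3x3) and "t" (3): a world point X has camera coordinates R X + t. Camera axes: x right, y down, z forward; pixel columns grow to the right and rows downward; lengths in m; the calibration is good to about 2 mm. The wrist camera is an equidistant fisheye: a pixel r from the principal point sees the ray r / f radians off the axis. A picture is of the moment at which its call begins. There is no depth.
A pose or a line that the arm cannot do raises ctrl.Unreachable and nothing moves.
- job_done(): hands the job in, once; it reports no verdict.
The state is a dict: "time": time; "joints": joint angles; "qd": joint speeds; "effort": joint torques, N m; "eef_pos": TCP position; "tool_rot": TCP orientation; "ft_force": force on the tool from outside, world axes, zero at the start; "moment": the same for the moment, N m; "grip_width": finger opening in m.
Only numpy, scipy, OpenCV 4.12 (cv2) and the standard library are available. Lean on these libraries where they do the work, as an engineer would, in place of code of your own. Each camera call takes 0.05 s, during which the arm holds its last target.

## Working session

There is one attempt and no reset: what is moved stays moved. The work goes in short steps, each a Python script; the robot and the scene stay as the last script left them, time stands still between calls to the robot, and variables do not carry over. Pictures are saved under pics/ and viewed, and the job is handed in when it is done.

```bash
ls; mkdir -p pics; python3 - <<'E'
from cell import ctrl, telemetry, imaging
import cv2
s=telemetry.observe(); print(s)
for n in ["scene","top","wrist"]:
    c=imaging.camera(n); cv2.imwrite(f"pics/a_{n}.png",c["img"][:,:,::-1]); print(n,c["fx"],c["fy"],c["cx"],c["cy"],c["R"],c["t"])
E
```

```text
pics
{'time': 0.0, 'joints': array([ 9.91018024e-01,  3.42713885e-01,  1.52503717e+00,  2.96443053e-05,
        1.27541659e+00, -1.45996134e-01]), 'qd': array([ 0.00279322, -0.00089018,  0.0015412 ,  0.00095135, -0.00025069,
        0.00129719]), 'effort': array([ 4.42177752e-04, -4.33682799e+01, -2.46013516e+01, -2.15771715e-04,
        7.87749072e-03, -3.49101548e-07]), 'eef_pos': array([0.2204009 , 0.47603956, 0.23062353]), 'tool_rot': array([ 0.6903322 ,  0.15165148,  0.69074627, -0.15268551]), 'ft_force': array([0.93299684, 0.05851473, 0.85827873]), 'moment': array([ 0.02466269, -0.00817384, -0.00364194]), 'grip_width': 0.08573372821975772}
scene 408.5894842359415 408.5894842359415 278.17499334221895 210.80538004290864 [[-0.90481539 -0.42579168 -0.0032491 ]
 [-0.23260693  0.5006567  -0.83380866]
 [ 0.35665548 -0.75368715 -0.55204398]] [0.5478264  0.25676935 0.63778461]
top 517.9834290802548 517.9834290802548 280.8763188601775 201.1805730534809 [[-0.01144499 -0.99991024 -0.00696586]
 [-0.98935123  0.01233444 -0.14502416]
 [ 0.14509706  0.00523188 -0.98940359]] [-0.03766341  0.62302776  0.97415415]
wrist 325.19226210127806 325.19226210127806 280.73463509797944 212.38978152845172 [[ 0.42014256  0.90745664 -0.00163905]
 [ 0.86893232 -0.40178421  0.28900879]
 [ 0.2616044  -0.12284911 -0.95732504]] [-0.52416866 -0.03813482  0.37897243]
```

View pics/a_scene.png

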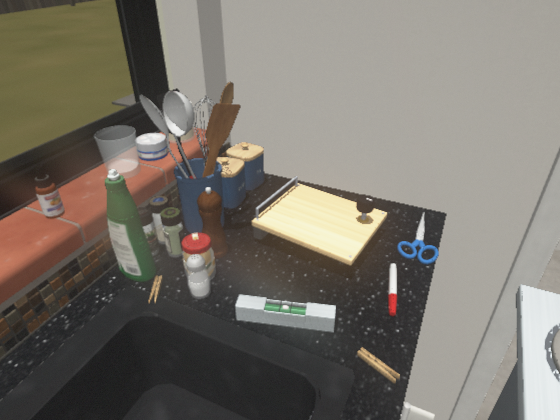

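View pics/a_top.png

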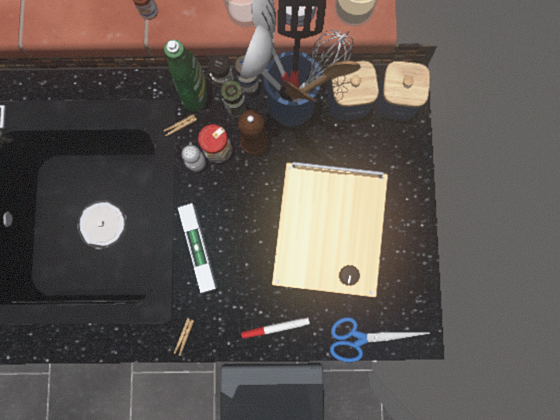

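View pics/a_wrist.png

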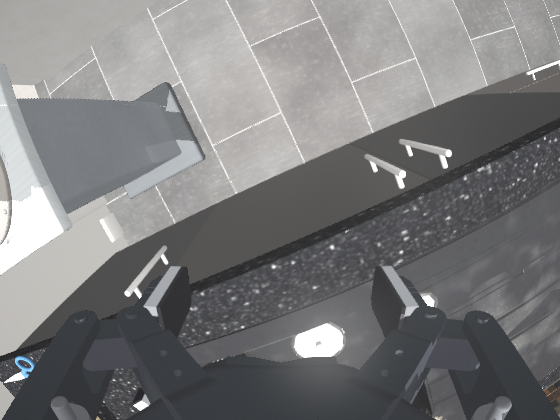

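```bash
cat > h.py <<'E'
from cell import ctrl, telemetry, imaging, job_done
import cv2, numpy as np
from scipy.spatial.transform import Rotation as Rn
def ray(c,u,v,fish=False):
    x=(u-c["cx"])/c["fx"]; y=(v-c["cy"])/c["fy"]
    if fish:
        r=np.hypot(x,y); k=np.sin(r)/max(r,1e-9); d=np.array([x*k,y*k,np.cos(r)])
    else: d=np.array([x,y,1.])
    R=np.array(c["R"]); return -R.T@np.array(c["t"]), R.T@d
def onz(c,uv,z,fish=False):
    o,d=ray(c,*uv,fish); return o+d*(z-o[2])/d[2]
def proj(c,X,fish=False):
    p=np.array(c["R"])@np.array(X)+np.array(c["t"])
    if fish:
        a=np.hypot(p[0],p[1]); th=np.arctan2(a,p[2]); return np.array([c["cx"]+c["fx"]*th*p[0]/a,c["cy"]+c["fy"]*th*p[1]/a])
    return np.array([c["cx"]+c["fx"]*p[0]/p[2],c["cy"]+c["fy"]*p[1]/p[2]])
def cam(n,save=None):
    c=imaging.camera(n); 
    if save: cv2.imwrite(f"pics/{save}.png",c["img"][:,:,::-1])
    c["hsv"]=cv2.cvtColor(c["img"],cv2.COLOR_RGB2HSV); return c
def big(m):
    cs,_=cv2.findContours(m.astype(np.uint8),cv2.RETR_EXTERNAL,cv2.CHAIN_APPROX_NONE); return max(cs,key=cv2.contourArea)
def quat(yaw):
    # tool x down, tool y (jaw) at angle yaw from world +x in the horizontal plane
    x=np.array([0,0,-1.]); y=np.array([np.cos(yaw),np.sin(yaw),0]); 
    q=Rn.from_matrix(np.c_[x,y,np.cross(x,y)]).as_quat(); return q[[3,0,1,2]]
E
python3 - <<'E'
from h import *
c=cam("top"); h=c["hsv"]
m=((h[...,1]<50)&(h[...,2]>150)) | ((h[...,0]>50)&(h[...,0]<90)&(h[...,1]>90)&(h[...,2]>60))
m=m.astype(np.uint8); roi=np.zeros_like(m); roi[195:300,172:225]=1; m=cv2.morphologyEx(m*roi,cv2.MORPH_CLOSE,np.ones((5,5)))
r=cv2.minAreaRect(big(m)); b=cv2.boxPoints(r); print("level px",r)
P=np.array([onz(c,p,.036) for p in b]); print(P, "c",P.mean(0),[np.linalg.norm(P[i]-P[i-1]) for i in range(4)])
m=(h[...,0]>12)&(h[...,0]<35)&(h[...,1]>50)&(h[...,2]>140); roi[:]=0; roi[155:305,260:395]=1
k=big(m&(roi>0)); r=cv2.minAreaRect(k); print("deck",r)
b=cv2.approxPolyDP(k,10,True)[:,0]; P=np.array([onz(c,p.astype(float),.055) for p in b]); print(b,P,P.mean(0),[np.linalg.norm(P[i]-P[i-1]) for i in range(len(P))])
m=(h[...,2]<70); roi[:]=0; roi[262:289,336:363]=1
k=big(m&(roi>0)); r=cv2.minEnclosingCircle(k); print("knob",r, onz(c,r[0],.108))
im=cv2.resize(c["img"][150:310,165:400],None,fx=3.3,fy=3.3,interpolation=cv2.INTER_CUBIC); cv2.imwrite("pics/a_crop.png",im[:,:,::-1])
E
```

```text
level px ((196.2666015625, 247.42857360839844), (89.07421112060547, 16.19687843322754), 75.00492095947266)
[[0.61578515 0.16151162 0.036     ]
 [0.62380894 0.13051574 0.036     ]
 [0.45455478 0.0835074  0.036     ]
 [0.44688483 0.113802   0.036     ]] c [0.53525842 0.12233419 0.036     ] [np.float64(0.17550933550078182), np.float64(0.03201758344936049), np.float64(0.1756609077848762), np.float64(0.03125045661360721)]
deck ((330.576416015625, 229.70358276367188), (105.2651138305664, 123.4175033569336), 6.604835510253906)
[[286 163]
 [272 284]
 [375 296]
 [386 174]
 [293 167]
 [316 172]
 [313 196]
 [316 172]
 [329 173]
 [319 284]
 [306 286]
 [314 273]
 [303 288]
 [272 283]] [[ 0.69700823 -0.05612395  0.055     ]
 [ 0.46189546 -0.0264283   0.055     ]
 [ 0.43721204 -0.22151419  0.055     ]
 [ 0.67241669 -0.25195691  0.055     ]
 [ 0.6887875  -0.06979352  0.055     ]
 [ 0.67817999 -0.11481634  0.055     ]
 [ 0.63054249 -0.10795081  0.055     ]
 [ 0.67817999 -0.11481634  0.055     ]
 [ 0.67585098 -0.14028568  0.055     ]
 [ 0.46087946 -0.11590169  0.055     ]
 [ 0.45740268 -0.09109546  0.
[... 323 characters left out ...]
241708), np.float64(0.04625551692467382), np.float64(0.04812969166907315), np.float64(0.04812969166907315), np.float64(0.025575608628184653), np.float64(0.21635002922354568), np.float64(0.025048691408048218), np.float64(0.02896293682994127), np.float64(0.03530973266427519), np.float64(0.05973135226723016)]Traceback (most recent call last):
  File "<stdin>", line 11, in <module>
  File "h.py", line 22, in big
    cs,_=cv2.findContours(m.astype(np.uint8),cv2.RETR_EXTERNAL,cv2.CHAIN_APPROX_NONE); return max(cs,key=cv2.contourArea)
                                                                                              ~~~^^^^^^^^^^^^^^^^^^^^^^^^
ValueError: max() iterable argument is empty
```

```bash
python3 - <<'E'
from h import *
c=cam("top"); h=c["hsv"]; print(h[262:289:3,336:363:3,2])
im=cv2.resize(c["img"][150:310,165:400],None,fx=3.3,fy=3.3,interpolation=cv2.INTER_CUBIC); cv2.imwrite("pics/a_crop.png",im[:,:,::-1])
E
```

```text
[[243 244 244 244 243 243 244 243 241]
 [243 244 247 245 135 158 246 244 242]
 [243 247 134 114 109 111 102 228 242]
 [243 232 111 118 111 113 107  98 248]
 [245 130 114 116 112 106 111 107 235]
 [244 135 112 111 126 123 103  98 239]
 [243 223  95 108 240 105 103 100 246]
 [243 246 183 103 167  90 100 249 243]
 [243 243 244 248 252 245 247 241 243]]
```

View pics/a_crop.png

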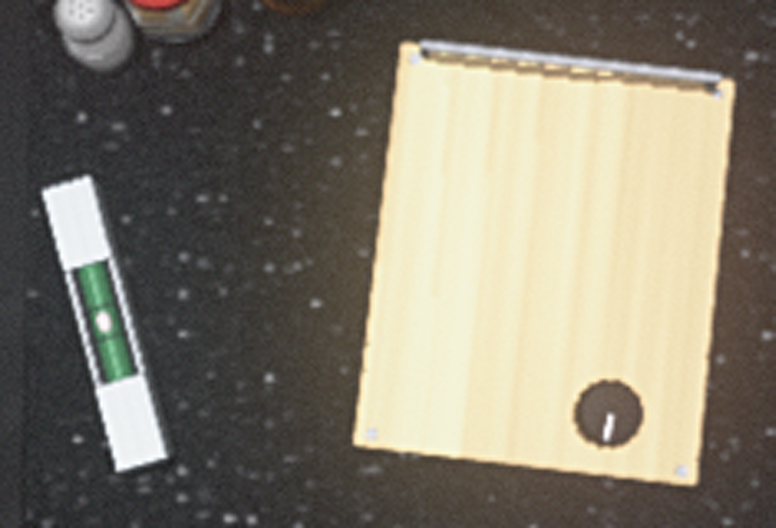

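```bash
python3 - <<'E'
from h import *
c=cam("wrist"); s=telemetry.observe(); C=-np.array(c["R"]).T@c["t"]
q=s["tool_rot"]; R=Rn.from_quat(q[[1,2,3,0]]).as_matrix(); print("cam in tool",R.T@(C-s["eef_pos"]),"axis in tool",R.T@np.array(c["R"])[2])
t=cam("top"); h=t["hsv"]; print("topcam",-np.array(t["R"]).T@t["t"])
m=np.zeros(h.shape[:2],bool); m[260:291,334:365]=1; m&=h[...,2]<180
m=cv2.morphologyEx(m.astype(np.uint8),cv2.MORPH_CLOSE,np.ones((5,5)))
r=cv2.minEnclosingCircle(big(m)); print("knob",r,onz(t,r[0],.104))
sc=cam("scene"); K=onz(t,r[0],.104); print("knob in scene",proj(sc,K), "level",proj(sc,[.535,.1223,.036]))
im=cv2.resize(sc["img"][180:340,225:395],None,fx=3.5,fy=3.5,interpolation=cv2.INTER_CUBIC); cv2.imwrite("pics/b_sc.png",im[:,:,::-1])
for y in (.271+np.pi/2,.271-np.pi/2,-.1257+np.pi/2,-.1257-np.pi/2): print(y,ctrl.solve_ik([.535,.1223,.06] if y in(.271+np.pi/2,.271-np.pi/2) else [.574,-.085,.1],quat(y)))
for a in np.arange(-3.14,3.15,.52): 
  j=ctrl.solve_ik([.469,-.18,.1],quat(a)); print(round(a,2),None if j is None else np.round(j,2))
E
```

```text
cam in tool [-1.42166760e-01 -9.48338213e-05 -7.30709528e-02] axis in tool [ 9.57278421e-01 -4.17581374e-04  2.89167512e-01]
topcam [ 0.47461533 -0.05044138  1.05392333]
knob ((349.0, 275.0), 10.440406799316406) [ 0.47705484 -0.16743617  0.104     ]
knob in scene [365.3888629  199.27485691] level [284.76610733 304.05810179]
1.8417963267948965 [ 8.50702854e-02  5.77222028e-01  1.66884557e+00 -4.44089210e-16
  8.95525056e-01 -1.75672604e+00]
-1.2997963267948967 [ 8.50702854e-02  5.77222028e-01  1.66884557e+00 -4.44089210e-16
  8.95525056e-01  1.38486661e+00]
1.4450963267948966 [-2.79063880e-01  5.71209724e-01  1.54021668e+00 -4.44089210e-16
  1.03016625e+00 -1.72416021e+00]
-1.6964963267948965 [-2.79063880e-01  5.71209724e-01  1.54021668e+00 -4.44089210e-16
  1.03016625e+00  1.41743245e+00]
-3.14 [-0.52  0.45  1.76 -0.    0.93  2.62]
-2.62 [-0.52  0.45  1.76 -0.    0.93  2.1 ]
-2.1 [-0.52  0.45  1.76 -0.    0.93  1.58]
-1.58 [-0.52  0.45  1.76 -0.    0.93  1.06]
-1.06 [-0.52  0.45  1.76 -0.    0.93  0.54]
-0.54 [-0.52  0.45  1.76 -0.    0.93  0.02]
-0.02 [-0.52  0.45  1.76 -0.    0.93 -0.5 ]
0.5 [-0.52  0.45  1.76 -0.    0.93 -1.02]
1.02 [-0.52  0.45  1.76 -0.    0.93 -1.54]
1.54 [-0.52  0.45  1.76 -0.    0.93 -2.06]
2.06 [-0.52  0.45  1.76 -0.    0.93 -2.58]
2.58 [-0.52  0.45  1.76 -0.    0.93 -3.1 ]
3.1 [-0.52  0.45  1.76 -0.    0.93  2.66]
```

View pics/b_sc.png

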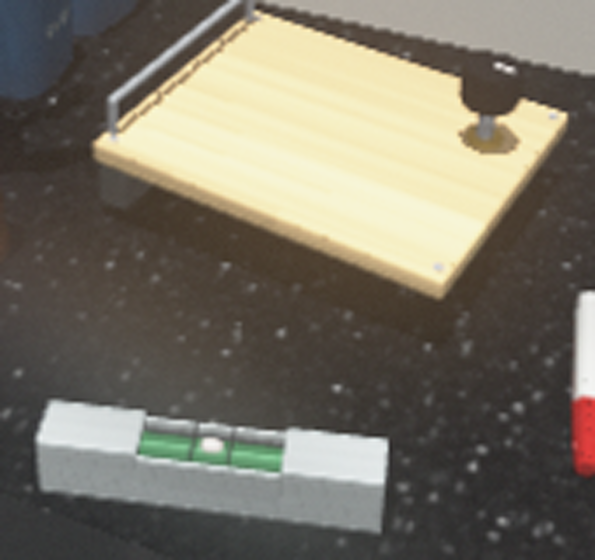

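```bash
python3 - <<'E'
from h import *
q=quat(.271-np.pi/2); p=[.535,.1223]
ctrl.set_gripper(.07,50)
ctrl.move_ptp(p+[.12],q)
ctrl.move_linear(p+[.009],rate=.12)
cam("wrist","c_pre")
ctrl.set_gripper(.0,50)
s=telemetry.observe(); print(s["time"],s["eef_pos"],s["grip_width"],s["ft_force"])
cam("wrist","c_grip")
E
```

```text
4.05 [0.53537057 0.12228962 0.00959856] 0.02886561620936581 [-0.40328625  0.00999671  5.62595408]
```

View pics/c_grip.png

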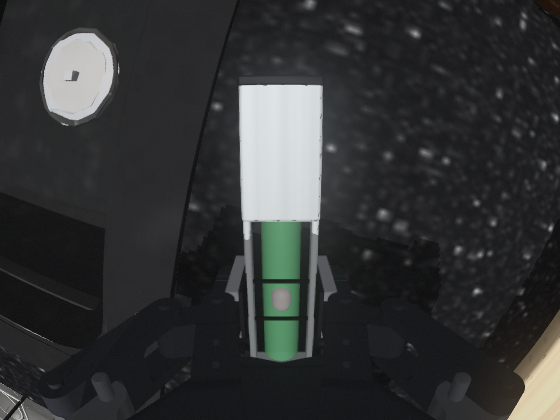

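```bash
python3 - <<'E'
from h import *
c=cam("wrist"); s=telemetry.observe(); X=s["eef_pos"].copy(); X[2]=.031
print("proj tcp",proj(c,X,True)); d=onz(c,(281.5,299.5),.031,True)-X; print("mark-mid offset",d)
th=-.1257; ex=np.array([np.cos(th),np.sin(th)]); ey=np.array([-np.sin(th),np.cos(th)])
D=np.array([.4619,-.0264])+.12*ex-.1*ey; K=np.array([.477,-.1674])-D; print("deck mid",D,"knob in deck",K@ex,K@ey)
u=np.array([np.cos(.271),np.sin(.271)]); off=d[:2]@u; print("off along",off)
P=D+.055*ey-off*ex; print("place tcp",P)
qn=quat(th-np.pi/2)
ctrl.move_linear(list(s["eef_pos"][:2])+[.13],rate=.2)
ctrl.move_ptp(list(P)+[.12],qn)
ctrl.move_linear(list(P)+[.076],rate=.12)
ctrl.pause(.2)
print(telemetry.observe()["time"],telemetry.observe()["ft_force"])
cam("top","d_top"); cam("wrist","d_wrist"); cam("scene","d_scene")
E
python3 -c "
import cv2,numpy as np
a=cv2.imread('pics/d_top.png')[140:320,240:420];b=cv2.imread('pics/d_scene.png')[150:330,220:400]
cv2.imwrite('pics/d_c.png',cv2.resize(np.hstack([a,b]),None,fx=2.2,fy=2.2,interpolation=cv2.INTER_CUBIC))"
```

```text
proj tcp [279.65565174 295.68526168]
mark-mid offset [-0.00167629 -0.00129303  0.        ]
deck mid [ 0.56841629 -0.14065532] knob in deck -0.08734207370510991 -0.03799445586731929
off along -0.001961249687367608
place tcp [ 0.57725738 -0.08633515]
6.4833 [ 1.09874955 -0.10963926 -1.36096494]
```

View pics/d_c.png

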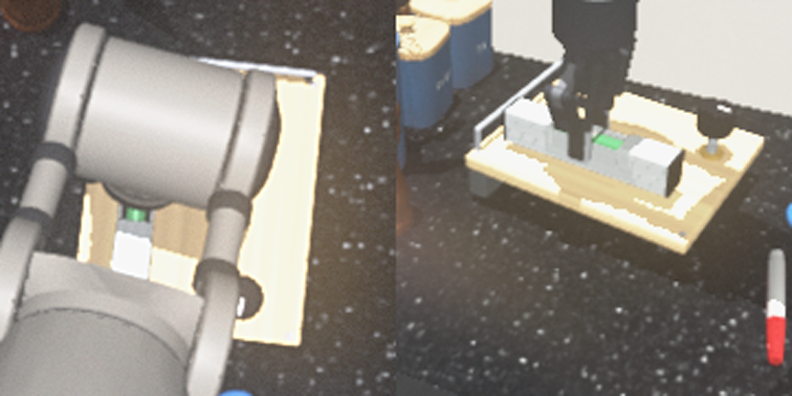

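View pics/d_wrist.png

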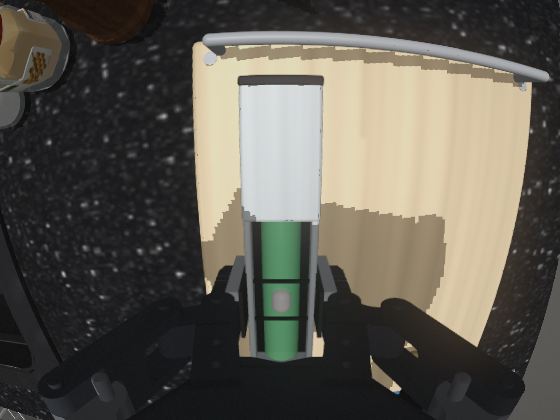

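```bash
python3 - <<'E'
from h import *
p=telemetry.observe()["eef_pos"].copy(); p[:2]=[ 0.57726,-0.08634]
f0=telemetry.observe()["ft_force"][2]
for z in np.arange(.070,.058,-.001):
    ctrl.move_linear([p[0],p[1],z],rate=.05); f=telemetry.observe()["ft_force"][2]
    if f-f0>2.5: break
print(z,f,f0,telemetry.observe()["moment"])
ctrl.set_gripper(.05)
s=telemetry.observe(); print(s["time"],s["ft_force"],s["grip_width"])
ctrl.move_linear([p[0],p[1],.135],rate=.2); ctrl.pause(.8)
cam("wrist","e_w"); print(telemetry.observe()["time"])
E
```

```text
0.065 2.031043334226567 -2.1906425499491613 [ 0.04027423 -0.03907558  0.03038227]
8.4833 [ 0.39261169 -0.36319411  0.88080441] 0.05027316787570725
9.8333
```

View pics/e_w.png

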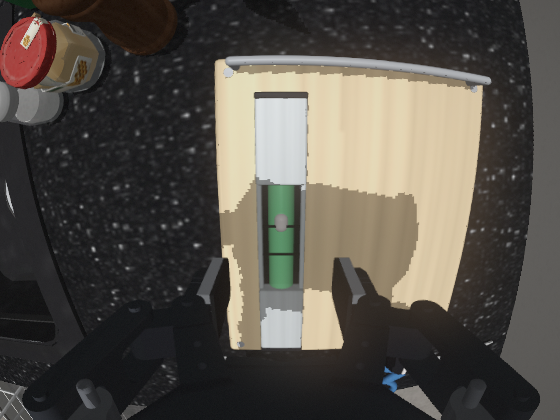

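```bash
python3 - <<'E'
from h import *
s=telemetry.observe(); 
ctrl.set_gripper(.058,60)
ctrl.move_ptp([.477,-.1674,.16],quat(1.25))
c=cam("wrist","f_w"); print(telemetry.observe()["time"],telemetry.observe()["joints"][5]); print(proj(c,[.477,-.1674,.108],True))
E
```

```text
12.7917 -1.7389291339272226
[280.92798433 233.96632132]
```

View pics/f_w.png

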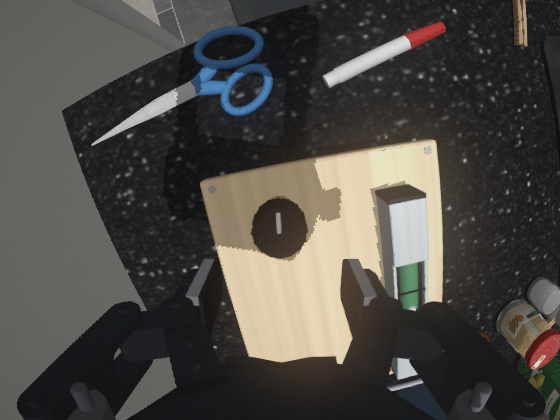

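```bash
python3 - <<'E'
from h import *
c=cam("wrist"); h=c["hsv"]
m=np.zeros(h.shape[:2],bool); m[185:270,245:315]=1; m&=(h[...,2]<95)
m=cv2.morphologyEx(m.astype(np.uint8),cv2.MORPH_CLOSE,np.ones((7,7))); m=cv2.morphologyEx(m,cv2.MORPH_OPEN,np.ones((9,9)))
k=big(m); e=cv2.fitEllipse(k); r=cv2.minEnclosingCircle(k); print(e,r,onz(c,e[0],.108,True),onz(c,r[0],.108,True),onz(c,r[0],.096,True))
im=c["img"][170:285,230:330]; cv2.imwrite("pics/f_c.png",cv2.resize(im,None,fx=5,fy=5,interpolation=cv2.INTER_CUBIC)[:,:,::-1])
# test the same camera on the TCP: bottom-left deck corner check
print(onz(c,(203,183),.055,True),onz(c,(436,141),.055,True))
E
```

```text
((278.953369140625, 227.85801696777344), (54.63740158081055, 58.96603775024414), 1.4580340385437012) ((279.39447021484375, 227.54136657714844), 29.81058120727539) [ 0.47267378 -0.16727488  0.108     ] [ 0.47255991 -0.16694228  0.108     ] [ 0.4765698  -0.16833373  0.096     ]
[ 0.43613049 -0.2186678   0.055     ] [ 0.46068096 -0.02852984  0.055     ]
```

View pics/f_c.png

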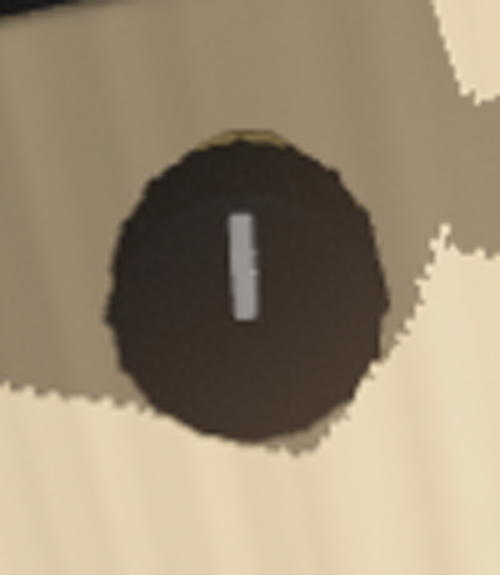

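```bash
cat >> h.py <<'E'
def turn(d,close=True):
    j=np.array(telemetry.observe()["joints"]); j[5]+=d; ctrl.move_joints(j); ctrl.pause(.2)
def st(t=""):
    s=telemetry.observe(); print(t,round(s["time"],2),np.round(s["eef_pos"],4),"f",np.round(s["ft_force"],1),"m",np.round(s["moment"],2),"w",round(s["grip_width"],4),"j6",round(s["joints"][5],3))
E
python3 - <<'E'
from h import *
ctrl.move_linear([.477,-.168,.077],rate=.12); st("down")
ctrl.set_gripper(0,60); st("grip")
turn(2.3); st("turned")
c=cam("wrist","g_w")
cam("top","g_t")
E
```

```text
down 13.68 [ 0.4774 -0.1682  0.0775] f [-0.  -0.4  0.3] m [ 0.02  0.03 -0.04] w 0.0577 j6 -1.74
grip 14.02 [ 0.4774 -0.1687  0.0781] f [-2.8 -2.1  6.5] m [-0.31  0.36  0.02] w 0.0348 j6 -1.74
turned 16.2 [ 0.4758 -0.1688  0.0782] f [-5.6 -3.   2. ] m [-0.39  1.    0.04] w 0.0347 j6 0.56
```

View pics/g_w.png

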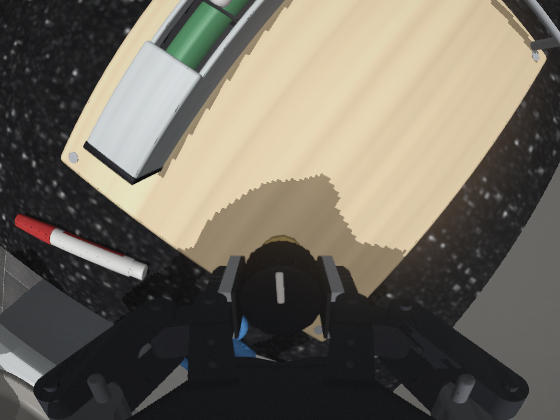

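View pics/g_t.png

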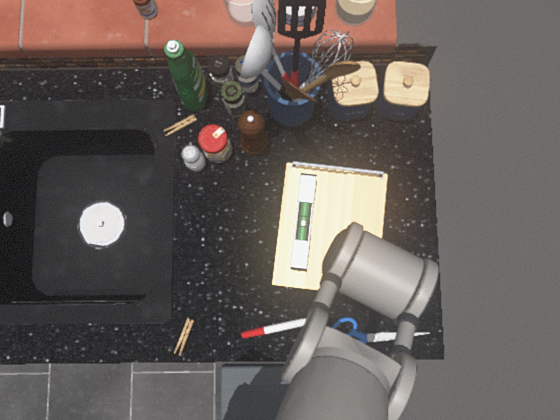

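```bash
cat >> h.py <<'E'
th=-.1257; EX=np.array([np.cos(th),np.sin(th)]); EY=np.array([-np.sin(th),np.cos(th)])
LC=np.array([.5753,-.0861]); FB=LC-.063*EX; KN=[.477,-.168]
def press(target=10.,z0=.112):
    ctrl.move_ptp(list(FB)+[z0],quat(th-np.pi/2)); ctrl.pause(.3)
    f0=telemetry.observe()["ft_force"][2]; z=.099
    ctrl.move_linear(list(FB)+[z],rate=.08)
    while z>.076:
        f=telemetry.observe()["ft_force"][2]-f0
        if f>target-1.5: break
        z-=.002 if f<.5 else (.001 if f<3 else .0005)
        ctrl.move_linear(list(FB)+[z],rate=.05); 
    ctrl.pause(.3); print("press z",z,"f",telemetry.observe()["ft_force"][2]-f0,"f0",f0); return z,f0
E
python3 - <<'E'
from h import *
ctrl.set_gripper(.058); st()
p=telemetry.observe()["eef_pos"]; ctrl.move_linear([p[0],p[1],.13],rate=.2)
ctrl.set_gripper(0,60)
press(10); ctrl.pause(.8)
cam("wrist","h_w"); cam("top","h_t"); st()
E
```

```text
16.65 [ 0.4777 -0.1687  0.0784] f [-1.2  0.4  0.4] m [ 0.04 -0.01  0.  ] w 0.0583 j6 0.56
press z 0.092 f 8.402958387637913 f0 -0.33623438068616507
 21.77 [ 0.5126 -0.0781  0.0925] f [-3.3  0.6  8.4] m [0.15 0.59 0.05] w 0.0001 j6 1.397
```

View pics/h_w.png

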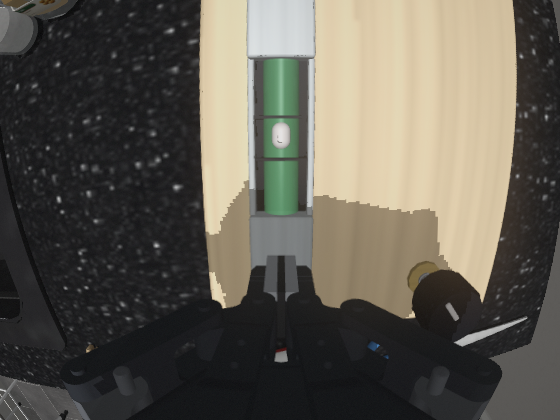

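```bash
cat >> h.py <<'E'
def bub(name=None,n=3):
    out=[]
    for i in range(n):
        c=cam("wrist",name if i==0 else None); a=c["img"].astype(float)
        # vial columns from the green mask
        h=c["hsv"]; g=(h[...,0]>45)&(h[...,0]<90)&(h[...,1]>60)&(h[...,2]>50); g[260:]=0; g[:,:200]=0; g[:,360:]=0
        vs,us=np.nonzero(g); u0=int(round(np.median(us))); v0,v1=np.percentile(vs,[.5,99.5]).astype(int)
        # bubble: pale pixels in the vial
        w=(h[...,1]<70)&(h[...,2]>110); w[:v0+3]=0; w[v1-2:]=0; w[:,:u0-14]=0; w[:,u0+15:]=0
        k=big(w); M=cv2.moments(k); x,y,ww,hh=cv2.boundingRect(k); vb=(2*y+hh-1)/2
        # marks: dips of green at the sides of the vial, clear of the bubble
        side=np.r_[u0-15:u0-10,u0+11:u0+16]; pr=a[v0:v1,side,1].mean(1); base=cv2.medianBlur(pr.astype(np.float32)[:,None],1)[:,0]
        base=np.array([np.median(pr[max(0,j-8):j+9]) for j in range(len(pr))]); dip=np.clip(base-pr-8,0,None); dip[:8]=0; dip[-8:]=0
        j1=int(np.argmax(dip)); d2=dip.copy(); d2[max(0,j1-12):j1+13]=0; j2=int(np.argmax(d2))
        cen=lambda j:(dip[j-3:j+4]*np.arange(j-3,j+4)).sum()/dip[j-3:j+4].sum()+v0
        m=sorted([cen(j1),cen(j2)]); s=19/(m[1]-m[0])
        out.append(((sum(m)/2-vb)*s,M["m01"]/M["m00"],vb,m[0],m[1],hh*s))
    o=np.array(out); print("bubble mm to image top; cen, mid, marks, length:",np.round(o,2).tolist()); return o[:,0].mean()
E
python3 - <<'E'
from h import *
bub(); c=cam("wrist"); cv2.imwrite("pics/h_c.png",cv2.resize(c["img"][50:220,230:335],None,fx=3.5,fy=3.5,interpolation=cv2.INTER_CUBIC)[:,:,::-1]); st()
E
```

```text
bubble mm to image top; cen, mid, marks, length: [[1.83, 134.69, 133.5, 116.47, 158.66, 14.41], [1.83, 134.72, 133.5, 116.47, 158.66, 14.41], [1.83, 134.74, 133.5, 116.47, 158.67, 14.41]]
 21.98 [ 0.5126 -0.0781  0.0925] f [-4.   1.5  8.4] m [0.14 0.61 0.01] w 0.0 j6 1.397
```

View pics/h_c.png

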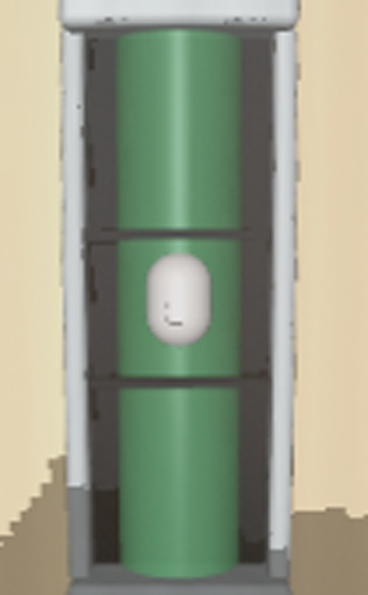

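```bash
sed -i 's/w=(h\[...,1\]<70)&(h\[...,2\]>110)/w=(h[...,1]<45)\&(h[...,2]>120)/; s/k=big(w)/k=big(cv2.morphologyEx(w.astype(np.uint8),cv2.MORPH_OPEN,np.ones((5,5))))/' h.py
cat >> h.py <<'E'
KN=[.4774,-.1684]
def knob(d,yaw=-1.5):
    p=telemetry.observe()["eef_pos"]; ctrl.move_linear([p[0],p[1],.125],rate=.2)
    ctrl.set_gripper(.058); ctrl.move_ptp(KN+[.13],quat(yaw)); ctrl.move_linear(KN+[.077],rate=.12)
    ctrl.set_gripper(0,60); st("grip"); turn(d); st("turned")
    ctrl.set_gripper(.058); p=telemetry.observe()["eef_pos"]; ctrl.move_linear([p[0],p[1],.13],rate=.2); ctrl.set_gripper(0,60)
E
python3 - <<'E'
from h import *
bub(n=1)
knob(.155); press(10); ctrl.pause(1.); bub("i_w"); st()
c=cam("wrist"); cv2.imwrite("pics/i_c.png",cv2.resize(c["img"][50:220,230:335],None,fx=3.5,fy=3.5,interpolation=cv2.INTER_CUBIC)[:,:,::-1])
E
```

```text
bubble mm to image top; cen, mid, marks, length: [[1.16, 135.03, 135.0, 116.48, 158.67, 12.16]]
grip 24.32 [ 0.478  -0.1683  0.0781] f [0.1 2.8 6.7] m [ 0.41 -0.    0.04] w 0.0347 j6 1.009
turned 24.8 [ 0.4781 -0.1685  0.0782] f [-0.3 -1.7 -1.1] m [-0.26  0.08 -0.01] w 0.0343 j6 1.162
press z 0.092 f 11.070949259809005 f0 0.15047595541348407
bubble mm to image top; cen, mid, marks, length: [[0.32, 136.47, 136.5, 116.06, 158.37, 11.68], [0.32, 136.47, 136.5, 116.07, 158.37, 11.68], [0.32, 136.47, 136.5, 116.06, 158.37, 11.68]]
 29.94 [ 0.5125 -0.0781  0.0928] f [-4.7  0.7 11.1] m [0.24 0.81 0.04] w 0.0001 j6 1.397
```

View pics/i_w.png

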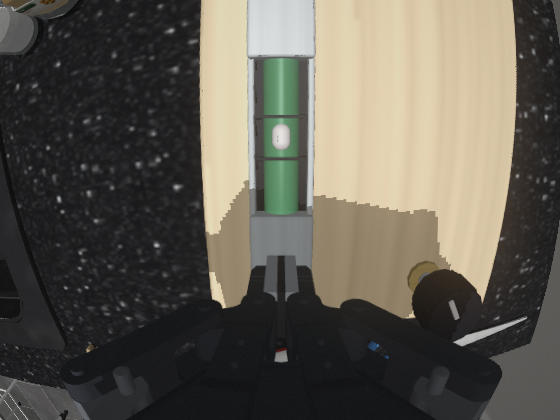

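View pics/i_c.png

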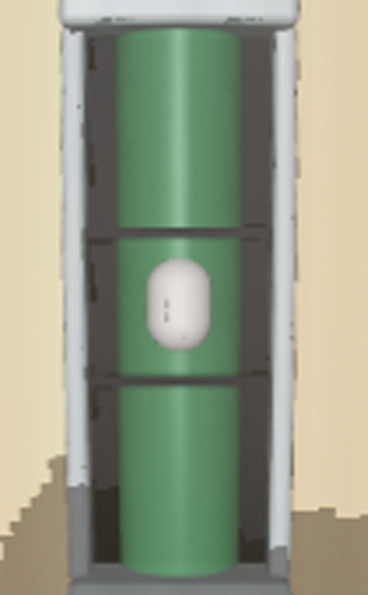

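```bash
python3 - <<'E'
from h import *
ctrl.pause(.5); bub(n=1); st(); cam("scene","j_s"); cam("top","j_t"); st()
E
```

```text
bubble mm to image top; cen, mid, marks, length: [[0.32, 136.47, 136.5, 116.06, 158.36, 11.68]]
 30.54 [ 0.5125 -0.0781  0.0928] f [-4.7  1.  11.4] m [ 0.25  0.82 -0.  ] w -0.0 j6 1.397
 30.64 [ 0.5125 -0.0781  0.0928] f [-3.9  1.2 11.3] m [0.19 0.81 0.  ] w -0.0002 j6 1.397
```

View pics/j_s.png

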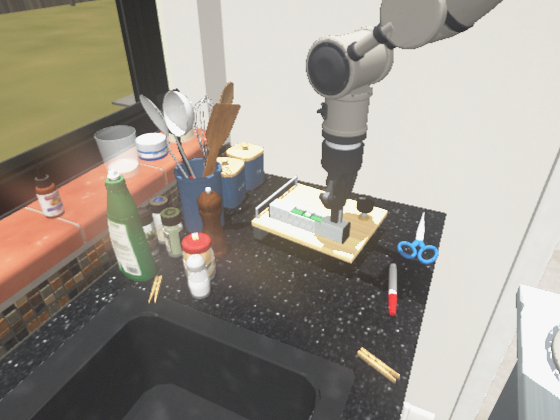

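The scene view shows the level on the left half of the deck, with the closed fingers pressing its front block at about (337,225). The mill (210,215), jar (197,250) and shaker (199,278) have not moved. The bubble is steady, so I'm handing in.

```bash
python3 - <<'E'
from h import *
job_done(); st()
E
```

```text
the job is handed in; nothing more can be done
the job is handed in; nothing more can be done
```

I handed the job in at about 31 s, still pressing on the level with the bubble close to centred. No verdict came back.

- **Placing:** I laid the level front to back on the clear strip beside the knob and let go of it.
- **Adjusting:** I turned the knob clockwise 2.3 rad and pressed the front block. The bubble was about 1.1 mm to the back, so I turned the knob another 0.155 rad and pressed again.
- **Last check:** With about 11 N on the front end block, the bubble stood 0.3 mm to the back of the midpoint between the marks. It stayed steady over about 1.7 s. I left that remainder because up to about 0.2 mm of it could come from the camera's viewing angle.
- **Bystanders:** In the last scene picture the mill, jar and shaker were where they started.
- **What disagreed:** The second turn moved the bubble about 0.84 mm, against about 1.05 mm expected. My first bubble reading of 1.8 mm was a detection error from a highlight, which I fixed before correcting the knob.

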